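# Dock a circuit board in the test rig and lock it with the pin

### The arm

A 7-joint arm with a two-finger parallel gripper is mounted at the origin on the work surface. World frame = base frame: x ahead of the robot, y to its left, z up, the work surface at z = 0. Lengths are in m, angles in degrees, forces in N, time in s.
With the tool pointing down it reaches from about 0.425 to 1.025 m from the base axis. Payload 9.4 kg.
Tool frame: the origin (TCP) lies midway between the tips of the shut fingers; the grasp point (between the pads) lies 19 mm behind it; z points along the fingers, y is the line along which they close (so a half turn about z gives the same grasp; the last joint's range is limited). The gripper opens to 85 mm and grips with 20 to 120 N. Pads are 22 mm wide; open, the fingers measure 114 mm over their backs; the gripper's body (76 mm by 85 mm) begins 54 mm behind the grasp point. The pads swing forward as they close: fully open they stand 13 mm farther back than shut.
Start: joints at [-79.509, 34.337, -0.143, 91.639, 0.103, 54.024, -4.572], TCP at [0.186, 0.701, 0.231] pointing down, gripper open.
Joint ranges: [-147.43, 147.43], [-19.82, 112.94], [-74.19, 73.91], [6.32, 146.72], [-59.91, 239.91], [6.04, 106.73], [-150.56, 150.56]. Speed limits (degrees/s): [127.2, 127.2, 172.46, 172.46, 180, 180, 180].

### API

Orientations are given as a 3x3 rotation matrix whose columns are the frame's x, y, z axes.
In Python, from plant import sensors, optics, job, spotter gives the robot as it stands. The module is installed in compiled form; this text tells all that it offers.
- The arm moves only by the tool apply_moves, never from a script. Its argument "rows" is a list that holds one entry, the list of rows, each a list of 6 numbers: the shift along the tool's x, y, z in mm, then the turn, a rotation vector about the tool's x, y, z in rad. In form: [[[dx, dy, dz, ax, ay, az], ...]]. A call has 1 to 5 rows; each row shifts and turns the commanded pose from where the row before left it, along the tool's axes as they then stand; what a row does not reach is not made up. A row lasts 1/8 s, in which the tool goes at most 62.5 mm and 10.7 degrees, less where a joint would pass 70% of its speed; a pose out of reach is approached as far as the arm can. A call is refused whole if a number of a shift passes 62.5 or a number of a turn 0.188, either way. A call with a gripper value outside its range is refused whole. "jaw" is the opening in per cent of the stroke, from 0 (shut) to 100 (fully open), set as the call begins (left out, the last holds). The fingers move at their own pace and stop on an object; "force" is the grip in N (left out, the last holds). Time passes only in rows, so rows that do not move let the fingers close. It gives the time, the measured TCP pose, the force, the opening and the grip force at its end, in the units of the state.
- sensors.get_obs(): the state, without advancing time (a new reading comes with each control period).
- optics.snapshot(name): name is "scene" or "top" or "wrist"; returns (picture, depth): 480x640x3 uint8, blue, green, red; 480x640 float32, m along the optical axis (not along the pixel's ray), 0 where there is no reading.
- optics.camera_params(name): a dict with "K" (3x3 intrinsics, pixels), "R" (3x3) and "t" (3): a world point X has camera coordinates R X + t; the wrist camera has in their place "hand_eye" (4x4, takes a point from camera to tool coordinates, whose origin is the TCP and whose axes are the flange's). Camera axes: x right, y down, z forward; pixel columns grow to the right and rows downward; lengths in m; the calibration is good to about 2 mm. A picture is of the moment at which its call begins: read the wrist's pose just before it. camera_params takes no time and is no camera call.
- job.finish_job(): hands the job in; it is judged then, once.
Trained networks look in the newest picture that a camera, given by its name, has taken for a name from the list of things; names that differ only in an ending like _2 or _b are one class to them, and where a whole thing is asked for, a point or a joint stands for the part that bears it (a point fixed in the world has none). Each returns a list of dicts, best first, with "conf" (0 to 1); they miss things now and then, are a little off and sometimes report something else, mostly with a low value. They report only what shows in the picture. A call takes as long as a camera call. They do not tell look-alikes from the thing itself.
- spotter.find_in(camera, query): "pixel" ([column, row] in pixels, amid what is visible of it).
- spotter.spot_point(camera, query): "pixel" ([column, row] in pixels: a listed point, or the origin of a listed thing).
The state is a dict: "t": time; "joint_pos": joint angles; "qd": joint speeds; "joint_efforts": joint torques, N m; "ee_pos": TCP position; "tcp_rot": TCP orientation; "wrist_force": force on the tool from outside, world axes, zero at the start; "ft_torque": the same for the moment, N m; "gripper_width": finger opening in m; "finger_force": force on a finger pad.
Only numpy, scipy, OpenCV 4.12 (cv2) and the standard library are available. Lean on these libraries where they do the work, as an engineer would, in place of code of your own. Each camera call takes 0.05 s, during which the arm holds its last target. There are 200 camera calls.

### The job

Unclip the cover from the test rig's bay by squeezing its two ears together, lift it off and set it down gently, right way up, in the middle of the cardboard sheet. Then push the circuit board's sled fully home into the rig, then take the long locking pin from the wooden stand and put it down through the eye of the sled and the flange below until its collar sits on the eye. Leave the short plug and the other things on the bench where they are.

Things in the scene. Friction and masses are not known exactly. Their poses are not given: they have to be found in the camera images.
- dock: test rig fixed to the bench, grey metal, 170 mm in its x, its y from -185 to +150 mm. Origin on the bench surface, where the housing (y 0 to +140, top 85 mm up) meets the open sled track (y below 0). z up. The housing's top has an opening, 62 mm (x) by 100 mm (y), centred at x 0, y +70 mm, closed at the start by the cover
- cover_mid (a point): the cover's grasp point: midway between its ears, 25 mm above the underside of its plate; axes parallel to the rig's while clipped in (then 110 mm above the bench). The ears reach 15 mm above this point and are free outside from plate level up. Set down on a flat surface, this point is 37.5 mm above that surface
- cover: clip-in white plastic cover, 130 g, plate 60 x 122 x 4 mm; origin: centre of the plate's underside. Ears: upright tabs at its +x and -x sides, 30 mm wide in y, 6 mm thick, 58 mm over their outer faces, each with a hook under the housing's top. Each springs in up to 6 mm (1 N per mm), 4 mm frees it: squeeze both fully (58 to 46 mm, 15 to 30 N), keep squeezing, lift straight up
- cardboard: fixed sheet of cardboard lying on the bench, 200 x 200 x 4 mm. Origin at the centre of its underside
- sled (a joint): how far the sled has been pushed along the rig's +y towards the housing, m: 0 drawn out, 0.050 fully home against its stop. It takes about 3 N to slide and stays where it is left
- sled_push (a point): the sled's upright push plate (aluminium, 70 mm wide in the rig's x, 10 mm thick, top 75 mm above the bench, about 40 mm clear height): centre of its outer (-y) face, 60 mm above the bench; moves with the sled. Nothing tall within 30 mm behind it. Axes as the rig's
- sled_eye (a point): centre of the eye (20 mm round hole through the sled's 10 mm thick, 36 mm wide steel tongue) at its top face, 70 mm above the bench, hidden under the cover at first; it moves with the sled
- lock_hole (a point): centre of the 20 mm hole in the rig's fixed flange, at the flange's top face, 32 mm above the bench (flange 10 mm thick, 10 mm of space below it). The eye is exactly above it when the sled is home
- pin_mid (a point): locking pin, upright in the wooden stand: on its axis, half-way up its 121 mm length. The collar's underside is 5.5 mm below this point, the round handle from 0.5 to 60.5 mm above it. Seated in the rig, this point is 75.5 mm above the bench and the handle's top 51 mm above the housing's top
- pin: the same pin, 140 g; origin on its axis at the underside of the collar, z up along it. Steel shank 14 mm thick, 55 mm long below the collar, its end tapered over 13 mm to 6 mm; collar 34 mm across, 6 mm thick; black handle 24 mm across, 60 mm tall
- stand: fixed wooden block 75 x 160 x 65 mm with two 20 mm holes right through, 40 mm either side of its centre along its y; one holds the pin, the other the short plug. Origin at the centre of its underside
- plug_mid (a point): short blanking plug: bystander in the stand's other hole. Collar as the pin's, but shank only 28 mm and a squat 36 mm wide, 22 mm tall handle. Point at the underside of its collar
- driver_mid (a point): bystander: screwdriver lying on the bench
- bottle_mid (a point): bystander: upright bottle, 48 mm across, 120 mm tall
- tape_mid (a point): bystander: roll of tape lying flat, 90 mm across, 22 mm tall
- mug_mid (a point): bystander: mug, 80 mm across, 90 mm tall
- chip_mid (a point): bystander: flat black box 90 x 60 x 30 mm
Mind the look-alikes: they are no part of the job. What is shaped like the pin but pink is not meant.

How it is judged (in metres and radians):
On the way, in this order (a step that is already met when the one before it is completed fails the run):
1. the cover is held in the gripper, lifted clear of the rig (z of cover_mid in the frame of dock above 0.145 m and contact force between cover and the fingers above 0.5 N), for 0.1 s.
2. the cover is lowered in the gripper to the cardboard, not dropped on it (x of cover_mid in the frame of cardboard between -0.06 and 0.06 m and y of cover_mid in the frame of cardboard between -0.06 and 0.06 m and angle between cover_mid's own z axis and vertical below 0.15 rad and z of cover_mid in the frame of cardboard below 0.057 m and contact force between cover and the fingers above 0.5 N), for 0.02 s.
3. the sled is home, within 4 mm of its stop, with the cover lying on the cardboard and the pin still at its stand (value of joint sled above 0.046 m and x of cover_mid in the frame of cardboard between -0.06 and 0.06 m and y of cover_mid in the frame of cardboard between -0.06 and 0.06 m and angle between cover_mid's own z axis and vertical below 0.15 rad and z of cover_mid in the frame of cardboard below 0.048 m and horizontal distance between pin_mid and stand below 0.08 m), for 0.1 s.
4. the pin is down through the eye and the flange (value of joint sled above 0.046 m and horizontal distance between pin_mid and lock_hole below 0.006 m and z of pin_mid in the frame of lock_hole below 0.0465 m and angle between pin_mid's own z axis and vertical below 0.12 rad), for 0.2 s.
At the end, for the whole second after the job is handed in: The cover lies level and at rest on the cardboard, within 60 mm of its centre along each side; the sled is within 4 mm of its stop; the pin is at rest, upright (0.12 rad), through eye and flange, within 6 mm of the hole's axis, its collar within 3 mm of the eye; all released (all of step 4 and x of cover_mid in the frame of cardboard between -0.06 and 0.06 m and y of cover_mid in the frame of cardboard between -0.06 and 0.06 m and angle between cover_mid's own z axis and vertical below 0.15 rad and z of cover_mid in the frame of cardboard below 0.048 m and linear speed of each of pin, cover below 0.02 m/s); the robot touches nothing.
It fails at once if the plug or another bystander is moved by more than 40 mm (distance of any of plug_mid, driver_mid, bottle_mid, tape_mid, mug_mid, chip_mid from where it was at the start of the episode above 0.04 m).
It also fails if it takes over 72 s, if anything falls off the work surface, if the arm or the gripper's body presses on something with over 40 N, if the wrist force passes 120 N, or if a joint passes its speed limit or range.

## Working session

There is one attempt and no reset: what is moved stays moved. The work goes in short steps, Python scripts to look and compute and a tool call to move; the robot and the scene stay as the last step left them, time stands still between calls to the robot, and variables do not carry over. Pictures are saved under pics/ and viewed, at most 12 in all, crops included, and the job is handed in when it is done.

Besides the shell and the picture viewer there is one more tool, called by a JSON object that holds its "api" and its "payload". apply_moves: Moves the arm, as the interface text tells. Its arguments: {"type":"object","properties":{"rows":{"type":"array","items":{"type":"array","items":{"type":"array","items":{"type":"number"}}}},"jaw":{"type":"number"},"force":{"type":"number"}},"required":["rows"]}

```bash
mkdir -p pics
cat > h.py <<'E'
import numpy as np, cv2
from plant import sensors, optics, job, spotter
def cam(n):
    p=optics.camera_params(n); K=np.array(p["K"])
    if "R" in p and "hand_eye" not in p: return K,np.array(p["R"]),np.array(p["t"])
    o=sensors.get_obs(); H=np.array(p["hand_eye"]); Rt=np.array(o["tcp_rot"]); T=np.array(o["ee_pos"])
    Rw=Rt@H[:3,:3]; tw=Rt@H[:3,3]+T
    return K,Rw.T,-Rw.T@tw
def at_z(c,px,z):
    K,R,t=c; d=R.T@np.linalg.inv(K)@np.array([px[0],px[1],1.]); o=-R.T@t
    return o+d*(z-o[2])/d[2]
def at_d(c,px,D):
    K,R,t=c; u,v=int(round(px[0])),int(round(px[1])); w=D[max(v-2,0):v+3,max(u-2,0):u+3]; w=w[w>0]
    if len(w)==0: return None
    return R.T@(np.median(w)*(np.linalg.inv(K)@np.array([px[0],px[1],1.]))-t)
def cloud(c,D):
    K,R,t=c; v,u=np.mgrid[:480,:640]; P=np.stack([u,v,np.ones_like(u)],-1)@np.linalg.inv(K).T*D[...,None]
    return (P-t)@R
E
python3 - <<'E'
from h import *
np.set_printoptions(precision=3,suppress=True)
print(sensors.get_obs())
for n in ["top","scene"]:
    c=cam(n); im,D=optics.snapshot(n); cv2.imwrite(f"pics/{n}0.png",im); np.save(f"pics/{n}0.npy",D)
    print(n,"campos",-c[1].T@c[2])
    for q in ["dock","cover_mid","cardboard","sled_push","pin_mid","stand","plug_mid","driver_mid","bottle_mid","tape_mid","mug_mid","chip_mid"]:
        for r in spotter.spot_point(n,q)[:3]:
            print(q,np.round(r["pixel"]),round(r["conf"],2),at_d(c,r["pixel"],D))
E
```

```text
{'t': 0.0, 'joint_pos': array([-79.509,  34.386,  -0.146,  91.682,   0.103,  54.023,  -4.571]), 'qd': array([ 0.007,  0.095,  0.003,  0.048,  0.052, -0.084, -0.067]), 'joint_efforts': array([ -0.   , -77.646,   1.565, -25.799,   0.012,   0.009,  -0.   ]), 'ee_pos': array([0.186, 0.7  , 0.23 ]), 'tcp_rot': array([[-0.966,  0.257, -0.   ],
       [ 0.257,  0.966, -0.002],
       [-0.   , -0.002, -1.   ]]), 'wrist_force': array([-0.373, -0.   , -0.491]), 'ft_torque': array([-0.024,  0.008,  0.098]), 'finger_force': 0.0, 'gripper_width': 0.08522553190424642}
top campos [0.358 0.03  1.396]
dock [326. 252.] 0.94 [0.555 0.032 0.089]
dock [299. 254.] 0.5 [0.547 0.107 0.09 ]
cover_mid [299. 256.] 0.57 [0.541 0.107 0.09 ]
cardboard [462. 276.] 0.92 [ 0.493 -0.368  0.005]
sled_push [383. 238.] 0.88 [ 0.594 -0.13   0.076]
pin_mid [162. 299.] 0.67 [0.425 0.491 0.066]
pin_mid [195. 280.] 0.62 [0.476 0.399 0.076]
pin_mid [186. 249.] 0.42 [0.564 0.426 0.08 ]
stand [208. 283.] 0.81 [0.471 0.363 0.066]
stand [320. 252.] 0.71 [0.555 0.048 0.091]
plug_mid [193. 280.] 0.56 [0.477 0.398 0.099]
plug_mid [2
[... 545 characters left out ...]
sh [281. 223.] 0.89 [ 0.596 -0.12   0.066]
pin_mid [496. 298.] 0.97 [0.487 0.408 0.077]
pin_mid [490. 337.] 0.69 [0.578 0.442 0.064]
pin_mid [550. 307.] 0.58 [0.433 0.502 0.074]
stand [476. 306.] 0.69 [0.511 0.382 0.051]
plug_mid [360. 242.] 0.52 [0.572 0.112 0.117]
driver_mid [282. 294.] 0.62 [0.74  0.024 0.017]
driver_mid [195. 207.] 0.28 [ 0.727 -0.298  0.099]
driver_mid [200. 217.] 0.21 [ 0.729 -0.279  0.077]
bottle_mid [204. 219.] 0.93 [ 0.722 -0.276  0.07 ]
tape_mid [363. 340.] 0.59 [0.707 0.234 0.   ]
mug_mid [463. 372.] 0.89 [0.644 0.431 0.006]
mug_mid [252. 192.] 0.51 [ 0.494 -0.355  0.003]
mug_mid [360. 237.] 0.31 [0.529 0.082 0.089]
chip_mid [190. 209.] 0.93 [ 0.691 -0.388  0.03 ]
```

View pics/top0.png

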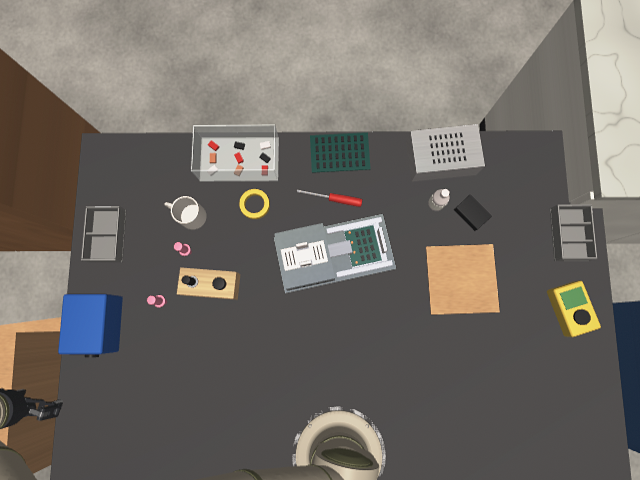

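View pics/scene0.png

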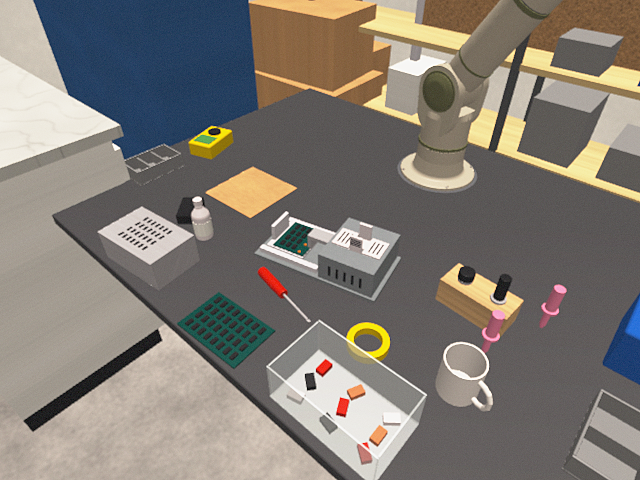

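Run:
```python
from h import *
np.set_printoptions(precision=4,suppress=True)
c=cam("top"); D=np.load("pics/top0.npy"); P=cloud(c,D); Z=P[...,2]
roi=np.zeros((480,640),bool)
def rect(name,u0,u1,v0,v1,z0,z1):
    m=np.zeros_like(roi); m[v0:v1,u0:u1]=1; m&=(Z>z0)&(Z<z1)&(D>0)
    n,l,s,ce=cv2.connectedComponentsWithStats(m.astype(np.uint8))
    for i in range(1,n):
        if s[i,4]<12: continue
        q=P[l==i]; r=cv2.minAreaRect(q[:,:2].astype(np.float32))
        print(name,s[i,4],"c",np.round(r[0],4),"size",np.round(r[1],4),"ang",round(r[2],1),"zmed",round(float(np.median(q[:,2])),3),"px",ce[i].round(0))
rect("housing",240,370,200,310,.078,.100)
rect("ears",240,370,200,310,.105,.14)
rect("plate",350,410,200,280,.066,.085)
rect("board",420,510,230,330,.0025,.012)
rect("standtop",150,260,240,330,.055,.075)
rect("standtall",140,260,230,330,.078,.15)
print(D[240:262,290:312][::3,::3])
```

```text
housing 2711 c [0.546  0.0939] size [0.1607 0.1401] ang 12.3 zmed 0.087 px [304. 256.]
ears 39 c [0.5714 0.0991] size [0.0069 0.0296] ang 10.5 zmed 0.124 px [301. 244.]
ears 38 c [0.5201 0.0886] size [0.0073 0.0286] ang 11.4 zmed 0.125 px [305. 263.]
plate 96 c [ 0.5934 -0.1277] size [0.0682 0.0101] ang 11.8 zmed 0.076 px [382. 239.]
plate 17 c [ 0.5689 -0.0361] size [0.0265 0.0056] ang 11.6 zmed 0.071 px [350. 248.]
board 5132 c [ 0.4856 -0.3747] size [0.2627 0.2946] ang 87.7 zmed 0.006 px [464. 280.]
board 13 c [ 0.6246 -0.3283] size [0.0197 0.0086] ang 72.8 zmed 0.004 px [447. 232.]
board 16 c [ 0.6244 -0.4809] size [0.0122 0.0272] ang 53.4 zmed 0.004 px [498. 233.]
board 17 c [ 0.6155 -0.254 ] size [0.013  0.0213] ang 89.9 zmed 0.004 px [422. 235.]
board 12 c [ 0.6135 -0.4908] size [0.009  0.0182] ang 88.3 zmed 0.005 px [502. 235.]
board 13 c [ 0.6081 -0.3174] size [0.0218 0.0101] ang 78.0 zmed 0.004 px [443. 238.]
board 28 c [ 0.5882 -0.5055] size [0.0146 0.0389] ang 69.1 zmed 0.004 px [507. 245.]
board 27 c [ 0.4868 -0.4918] size [0.0227 0.0204] ang 85.6 zmed 0.005 px [504. 278
[... 640 characters left out ...]
ze [0.0224 0.0206] ang 3.8 zmed 0.129 px [188. 280.]
standtall 140 c [0.4682 0.3297] size [0.0335 0.0346] ang 7.3 zmed 0.093 px [219. 283.]
standtall 106 c [0.4216 0.5013] size [0.023  0.0244] ang 36.7 zmed 0.119 px [154. 300.]
[[1.3326 1.3348 1.3299 1.3271 1.3326 1.3339 1.3319 1.3237]
 [1.3314 1.3319 1.3315 1.2916 1.2912 0.     1.3228 1.3186]
 [1.3319 1.3293 1.4048 1.3    1.3117 1.3224 1.4022 1.3227]
 [1.3239 1.3241 1.3197 1.3835 1.3783 1.3186 1.3204 1.3229]
 [1.3188 1.3187 1.3208 1.3208 1.3176 1.3166 1.3204 1.3193]
 [1.3157 1.3203 1.3227 1.3179 1.3233 1.3195 1.3225 1.3209]
 [1.3187 1.3173 1.3167 1.3193 1.3206 1.3129 1.3163 1.3153]
 [1.315  1.3186 1.3175 1.3177 1.3178 1.377  1.28   1.3674]]
```

The top view shows the rig at (335,252), cover ears at (301,244)/(305,263), cardboard at (463,279) and stand at (208,283). In the scene view the pin is at (500,290) and the plug at (466,275).
Pin candidates (top view): black tall handle in the stand (188,280), squat black plug (219,283), pink pin (180,247), pink pin (154,300). By the description it is the black one at (188,280). I'll check it in a crop.

```bash
cat > plan.py <<'E'
from h import *
import sys
def rotz(R): return np.degrees(np.arctan2(R[1,1],R[0,1]))  # yaw of tool y
def plan(tgt,yaw,p=None,y0=None,maxmm=61):
    o=sensors.get_obs(); p=np.array(o["ee_pos"]) if p is None else np.array(p); y0=rotz(np.array(o["tcp_rot"])) if y0 is None else y0
    dy=(yaw-y0+90)%180-90; d=np.array(tgt)-p
    n=int(max(np.ceil(np.linalg.norm(d)*1000/maxmm),np.ceil(abs(dy)/10.4),1)); out=[]
    for i in range(n):
        a=np.radians(y0+dy*i/n); R=np.array([[-np.sin(a),np.cos(a),0],[np.cos(a),np.sin(a),0],[0,0,-1]])
        s=R.T@d*1000/n; out.append([round(float(x),1) for x in s]+[0,0,round(float(-np.radians(dy)/n),4)])
    for i in range(0,n,5): print("[["+",".join(str(r) for r in out[i:i+5])+"]]")
    return y0+dy
if __name__=="__main__":
    a=list(map(float,sys.argv[1:5])); plan(a[:3],a[3],maxmm=float(sys.argv[5]) if len(sys.argv)>5 else 61)
E
python3 - <<'E'
from plan import *
np.set_printoptions(precision=4,suppress=True)
a=cv2.imread("pics/scene0.png")[230:380,420:600]; b=cv2.imread("pics/top0.png")[230:330,130:260]
cv2.imwrite("pics/crop0.png",np.hstack([cv2.resize(a,(432,360),interpolation=3),cv2.resize(b,(360,360),interpolation=3)]))
im=cv2.imread("pics/top0.png"); c=cam("top")
h=cv2.cvtColor(im,cv2.COLOR_BGR2HSV); m=(cv2.inRange(h,(5,60,110),(25,255,255)))
m[:, :410]=0; m[:,515:]=0; m[:230]=0; m[330:]=0
q=cv2.findNonZero(m).reshape(-1,2).astype(float)
W=np.array([at_z(c,x,.004)[:2] for x in q],np.float32); print("board",cv2.minAreaRect(W))
plan([.546,.094,.22],11.7)
E
```

```text
board ((0.4863255023956299, -0.36687180399894714), (0.20182262361049652, 0.200360968708992), 1.842496633529663)
[[[-42.0, -41.2, 0.9, 0, 0, 0.0922],[-45.6, -37.1, 0.9, 0, 0, 0.0922],[-48.8, -32.8, 0.9, 0, 0, 0.0922],[-51.6, -28.1, 0.9, 0, 0, 0.0922],[-54.0, -23.3, 0.9, 0, 0, 0.0922]]]
[[[-55.9, -18.2, 0.9, 0, 0, 0.0922],[-57.3, -13.0, 0.9, 0, 0, 0.0922],[-58.3, -7.6, 0.9, 0, 0, 0.0922],[-58.7, -2.2, 0.9, 0, 0, 0.0922],[-58.7, 3.2, 0.9, 0, 0, 0.0922]]]
[[[-58.1, 8.6, 0.9, 0, 0, 0.0922],[-57.1, 13.9, 0.9, 0, 0, 0.0922]]]
```

View pics/crop0.png

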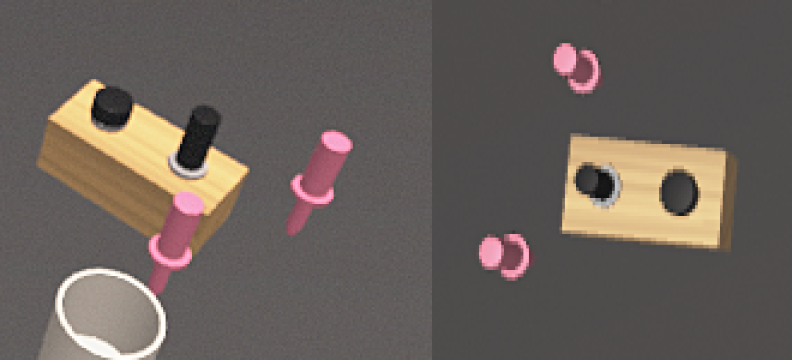

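The crop confirms it: the tall black handle with the metal collar, top-view pixel (188,280), is the pin. The squat one at (219,283) is the plug, and the pink ones stand on the bench. Moving above the cover.

{"api": "apply_moves", "payload": {"rows": [[[-42,-41,1,0,0,0.092],[-46,-37,1,0,0,0.092],[-49,-33,1,0,0,0.092],[-52,-28,1,0,0,0.092],[-54,-23,1,0,0,0.092]]], "jaw": 100, "force": 25}}

```text
t: 1.92
ee_pos: [0.3384, 0.4463, 0.2266]
tcp_rot: [[-0.75, 0.661, 0.001], [0.661, 0.75, 0.001], [0.0, 0.001, -1.0]]
wrist_force: [0.7, 0.9, 0.8]
gripper_width: 0.0852
finger_force: 0.0
```

{"api": "apply_moves", "payload": {"rows": [[[-56,-18,1,0,0,0.092],[-57,-13,1,0,0,0.092],[-58,-8,1,0,0,0.092],[-59,-2,1,0,0,0.092],[-59,3,1,0,0,0.092]]]}}

```text
t: 2.55
ee_pos: [0.4886, 0.1937, 0.2216]
tcp_rot: [[-0.379, 0.926, 0.001], [0.926, 0.379, 0.001], [0.0, 0.001, -1.0]]
wrist_force: [0.1, 0.2, 0.5]
gripper_width: 0.0855
finger_force: 0.0
```

{"api": "apply_moves", "payload": {"rows": [[[-58,9,0,0,0,0.092],[-57,14,0,0,0,0.092],[0,0,0,0,0,0]]]}}

```text
t: 2.92
ee_pos: [0.5502, 0.0898, 0.2217]
tcp_rot: [[-0.197, 0.98, 0.002], [0.98, 0.197, -0.002], [-0.002, 0.002, -1.0]]
wrist_force: [-1.4, 0.3, -0.5]
gripper_width: 0.0854
finger_force: 0.0
```

Run:
```python
from plan import *
np.set_printoptions(precision=4,suppress=True)
o=sensors.get_obs(); print(o["t"],o["ee_pos"],rotz(o["tcp_rot"]),o["tcp_rot"][:,2])
c=cam("wrist"); im,D=optics.snapshot("wrist"); cv2.imwrite("pics/w1.png",im)
P=cloud(c,D); Z=P[...,2]
for nm,lo,hi in [("ears",.105,.14),("top",.08,.1)]:
    m=((Z>lo)&(Z<hi)&(D>0)).astype(np.uint8); n,l,s,ce=cv2.connectedComponentsWithStats(m)
    for i in range(1,n):
        if s[i,4]<100: continue
        q=P[l==i]; r=cv2.minAreaRect(q[:,:2].astype(np.float32)); print(nm,s[i,4],np.round(r[0],4),np.round(r[1],4),round(r[2],1),np.median(q[:,2]),ce[i].round(0))
```

```text
2.925 [0.5502 0.0898 0.2217] 11.388581893517557 [ 0.0021 -0.0017 -1.    ]
ears 710 [0.5204 0.0878] [0.0064 0.0308] 11.8 0.1245123573639112 [271. 230.]
ears 677 [0.5714 0.099 ] [0.0069 0.0308] 12.2 0.12465220335516819 [355. 229.]
top 43100 [0.5457 0.093 ] [0.1607 0.1408] 12.2 0.08534212452460455 [313. 205.]
```

View pics/w1.png

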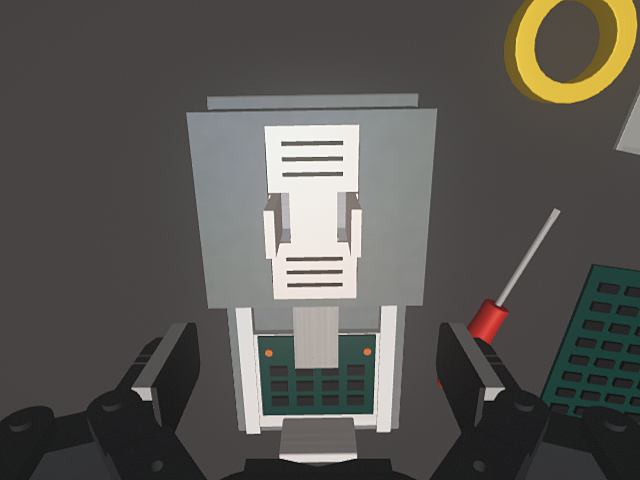

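The wrist view shows the cover with ears at (271,230) and (355,229). Their midpoint is (0.546, 0.093) at yaw 12°, which agrees with the top camera.

```bash
python3 plan.py .5458 .0933 .15 12.1 30
```

```text
[[[0.5, -1.0, 23.8, 0, 0, -0.0027],[0.5, -1.0, 23.8, 0, 0, -0.0027],[0.5, -1.0, 23.8, 0, 0, -0.0027]]]
```

{"api": "apply_moves", "payload": {"rows": [[[0.5,-1,24,0,0,-0.003],[0.5,-1,24,0,0,-0.003],[0.5,-1,24,0,0,-0.003],[0,0,0,0,0,0],[0,0,0,0,0,0]]]}}

```text
t: 3.6
ee_pos: [0.545, 0.0963, 0.15]
tcp_rot: [[-0.216, 0.976, 0.0], [0.976, 0.216, 0.0], [0.0, 0.001, -1.0]]
wrist_force: [0.2, -1.0, -0.3]
gripper_width: 0.0856
finger_force: 0.0
```

```bash
python3 plan.py .5458 .0933 .091 12.1 20; python3 -c "
from plan import *
o=sensors.get_obs();print(o['ee_pos'],rotz(o['tcp_rot']),o['tcp_rot'])"
```

```text
[[[-1.0, 0.0, 19.7, 0, 0, 0.002],[-1.0, 0.0, 19.7, 0, 0, 0.002],[-1.0, 0.0, 19.7, 0, 0, 0.002]]]
[0.54502101 0.09627903 0.14998767] 12.451171523525836 [[-2.15607667e-01  9.76479945e-01  4.99986933e-04]
 [ 9.76480033e-01  2.15607483e-01  3.97006273e-04]
 [ 2.79867740e-04  5.73824853e-04 -9.99999796e-01]]
```

{"api": "apply_moves", "payload": {"rows": [[[-1,0,20,0,0,0.002],[-1,0,20,0,0,0.002],[-1,0,19,0,0,0.002],[0,0,0,0,0,0],[0,0,0,0,0,0]]]}}

```text
t: 4.22
ee_pos: [0.5462, 0.0928, 0.0914]
tcp_rot: [[-0.209, 0.978, 0.001], [0.978, 0.209, 0.0], [0.0, 0.001, -1.0]]
wrist_force: [-0.3, 0.2, 0.7]
gripper_width: 0.0854
finger_force: 0.0
```

{"api": "apply_moves", "payload": {"rows": [[[0,0,0,0,0,0],[0,0,0,0,0,0],[0,0,0,0,0,0],[0,0,0,0,0,0],[0,0,0,0,0,0]]], "jaw": 0, "force": 26}}

```text
t: 4.85
ee_pos: [0.5466, 0.0928, 0.0915]
tcp_rot: [[-0.209, 0.978, 0.003], [0.978, 0.209, 0.001], [0.0, 0.003, -1.0]]
wrist_force: [0.3, 0.8, 10.8]
gripper_width: 0.0456
finger_force: 25.6
```

{"api": "apply_moves", "payload": {"rows": [[[0,0,0,0,0,0],[0,0,0,0,0,0],[0,0,0,0,0,0]]]}}

```text
t: 5.22
ee_pos: [0.5467, 0.0928, 0.0915]
tcp_rot: [[-0.209, 0.978, 0.003], [0.978, 0.209, 0.001], [0.0, 0.003, -1.0]]
wrist_force: [0.2, -0.3, 10.6]
gripper_width: 0.0449
finger_force: 25.6
```

{"api": "apply_moves", "payload": {"rows": [[[0,0,-10,0,0,0],[0,0,-20,0,0,0],[0,0,-30,0,0,0],[0,0,-30,0,0,0],[0,0,-10,0,0,0]]]}}

```text
t: 5.85
ee_pos: [0.5459, 0.0926, 0.192]
tcp_rot: [[-0.208, 0.978, 0.002], [0.978, 0.208, 0.001], [0.0, 0.002, -1.0]]
wrist_force: [-0.5, 0.9, -1.8]
gripper_width: 0.0448
finger_force: 28.6
```

Run:
```python
from plan import *
o=sensors.get_obs(); print(o["ee_pos"],o["gripper_width"],o["finger_force"],o["wrist_force"])
im,D=optics.snapshot("scene"); cv2.imwrite("pics/s2.png",im[100:340,150:470])
P=cloud(cam("scene"),D)
plan([.486,-.367,.19],2,maxmm=50)
```

```text
[0.54594376 0.09257736 0.19203487] 0.04478190146074846 28.599312901496887 [-0.45087781  0.91788314 -1.81183273]
[[[-43.7, -15.5, 0.2, 0, 0, 0.0175],[-44.0, -14.7, 0.2, 0, 0, 0.0175],[-44.2, -13.9, 0.2, 0, 0, 0.0175],[-44.5, -13.1, 0.2, 0, 0, 0.0175],[-44.7, -12.4, 0.2, 0, 0, 0.0175]]]
[[[-44.9, -11.6, 0.2, 0, 0, 0.0175],[-45.1, -10.8, 0.2, 0, 0, 0.0175],[-45.3, -10.0, 0.2, 0, 0, 0.0175],[-45.4, -9.2, 0.2, 0, 0, 0.0175],[-45.6, -8.4, 0.2, 0, 0, 0.0175]]]
```

View pics/s2.png

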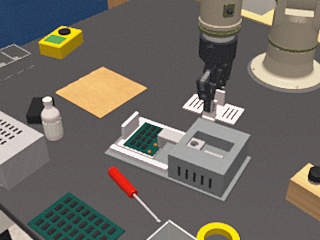

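The crop shows the cover level in the fingers at (215,105) and the bay open. Carrying it to the cardboard.

{"api": "apply_moves", "payload": {"rows": [[[-44,-15,0,0,0,0.017],[-44,-15,0,0,0,0.017],[-44,-14,0,0,0,0.017],[-44,-13,0,0,0,0.017],[-45,-12,0,0,0,0.017]]]}}

```text
t: 6.52
ee_pos: [0.5154, -0.1384, 0.1893]
tcp_rot: [[-0.124, 0.992, -0.002], [0.992, 0.124, 0.0], [0.0, -0.001, -1.0]]
wrist_force: [1.2, 1.1, -1.3]
gripper_width: 0.0446
finger_force: 28.6
```

{"api": "apply_moves", "payload": {"rows": [[[-45,-12,0,0,0,0.017],[-45,-11,0,0,0,0.017],[-45,-10,0,0,0,0.017],[-45,-9,0,0,0,0.017],[-45,-8,0,0,0,0.017]]]}}

```text
t: 7.15
ee_pos: [0.4862, -0.367, 0.189]
tcp_rot: [[-0.04, 0.999, -0.001], [0.999, 0.04, 0.001], [0.001, -0.001, -1.0]]
wrist_force: [0.3, 0.3, 0.1]
gripper_width: 0.0446
finger_force: 28.6
```

{"api": "apply_moves", "payload": {"rows": [[[0,0,0,0,0,0],[0,0,0,0,0,0]]]}}

```text
t: 7.4
ee_pos: [0.4865, -0.3651, 0.1892]
tcp_rot: [[-0.04, 0.999, -0.002], [0.999, 0.04, 0.001], [0.002, -0.001, -1.0]]
wrist_force: [-0.1, -0.0, -1.6]
gripper_width: 0.0449
finger_force: 28.6
```

{"api": "apply_moves", "payload": {"rows": [[[0,0,40,0,0,0],[0,0,45,0,0,0],[0,0,45,0,0,0],[0,0,25,0,0,0],[0,0,5,0,0,0]]]}}

```text
t: 8.02
ee_pos: [0.4866, -0.3636, 0.0284]
tcp_rot: [[-0.042, 0.999, -0.003], [0.999, 0.042, 0.003], [0.003, -0.003, -1.0]]
wrist_force: [-0.4, -0.2, -0.1]
gripper_width: 0.0449
finger_force: 28.6
```

{"api": "apply_moves", "payload": {"rows": [[[0,0,1,0,0,0],[0,0,1,0,0,0],[0,0,1,0,0,0],[0,0,1,0,0,0],[0,0,1,0,0,0]]]}}

```text
t: 8.65
ee_pos: [0.4871, -0.366, 0.0255]
tcp_rot: [[-0.04, 0.999, 0.0], [0.999, 0.04, -0.0], [-0.0, 0.0, -1.0]]
wrist_force: [-0.3, -0.6, -1.3]
gripper_width: 0.0445
finger_force: 28.6
```

{"api": "apply_moves", "payload": {"rows": [[[0,0,1,0,0,0],[0,0,1,0,0,0],[0,0,0,0,0,0]]]}}

```text
t: 9.02
ee_pos: [0.4869, -0.3659, 0.0232]
tcp_rot: [[-0.04, 0.999, -0.0], [0.999, 0.04, 0.0], [0.0, -0.0, -1.0]]
wrist_force: [0.2, -0.5, -0.4]
gripper_width: 0.045
finger_force: 28.6
```

{"api": "apply_moves", "payload": {"rows": [[[0,0,1,0,0,0],[0,0,0.5,0,0,0],[0,0,0,0,0,0]]]}}

```text
t: 9.4
ee_pos: [0.487, -0.366, 0.023]
tcp_rot: [[-0.04, 0.999, 0.001], [0.999, 0.04, 0.0], [0.0, 0.001, -1.0]]
wrist_force: [-2.8, 1.4, 13.0]
gripper_width: 0.0452
finger_force: 29.9
```

Contact (13 N up) at the expected height. Releasing and lifting.

{"api": "apply_moves", "payload": {"rows": [[[0,0,-0.5,0,0,0],[0,0,0,0,0,0],[0,0,0,0,0,0],[0,0,0,0,0,0],[0,0,0,0,0,0]]], "jaw": 100}}

```text
t: 10.02
ee_pos: [0.487, -0.3659, 0.0222]
tcp_rot: [[-0.04, 0.999, -0.0], [0.999, 0.04, 0.0], [0.0, -0.0, -1.0]]
wrist_force: [-0.8, 0.4, -0.1]
gripper_width: 0.0854
finger_force: 0.0
```

{"api": "apply_moves", "payload": {"rows": [[[0,0,-15,0,0,0],[0,0,-35,0,0,0],[0,0,-55,0,0,0],[0,0,-50,0,0,0],[0,0,0,0,0,0]]]}}

```text
t: 10.65
ee_pos: [0.4885, -0.3674, 0.1822]
tcp_rot: [[-0.04, 0.999, 0.007], [0.999, 0.04, -0.004], [-0.004, 0.006, -1.0]]
wrist_force: [0.1, -0.0, 0.3]
gripper_width: 0.0856
finger_force: 0.0
```

Run:
```python
from plan import *
np.set_printoptions(precision=4,suppress=True)
o=sensors.get_obs(); print(o["ee_pos"],o["gripper_width"],o["wrist_force"])
c=cam("wrist"); im,D=optics.snapshot("wrist")
def comps(c,D,rng,minA):
    P=cloud(c,D); Z=P[...,2]
    for nm,lo,hi in rng:
        m=((Z>lo)&(Z<hi)&(D>0)).astype(np.uint8); n,l,s,ce=cv2.connectedComponentsWithStats(m)
        for i in range(1,n):
            if s[i,4]<minA: continue
            q=P[l==i]; r=cv2.minAreaRect(q[:,:2].astype(np.float32)); print(nm,s[i,4],np.round(r[0],4),np.round(r[1],4),round(r[2],1),np.median(q[:,2]),ce[i].round(0))
comps(c,D,[("ears",.045,.065),("plate",.013,.03)],100)
c=cam("top"); im,D=optics.snapshot("top"); cv2.imwrite("pics/t3.png",im[180:340,230:520])
K,R,t=c
P=cloud(c,D);Z=P[...,2]
# sled/eye region: tongue top
m=((Z>.06)&(Z<.08)&(D>0)); m[:, :280]=0; m[:,420:]=0; m[:200]=0; m[310:]=0
n,l,s,ce=cv2.connectedComponentsWithStats(m.astype(np.uint8))
for i in range(1,n):
    if s[i,4]>12:
        q=P[l==i]; r=cv2.minAreaRect(q[:,:2].astype(np.float32)); print(s[i,4],np.round(r[0],4),np.round(r[1],4),r[2],np.median(q[:,2]))
for q in ["sled_eye","lock_hole"]:
    for r in spotter.spot_point("top",q)[:2]: print(q,r["pixel"],r["conf"],at_z(c,r["pixel"],.07 if q=="sled_eye" else .032))
```

```text
[ 0.4885 -0.3674  0.1822] 0.08555774987295145 [ 0.1301 -0.008   0.3185]
ears 274 [ 0.6943 -0.3059] [0.006  0.0292] 16.4 0.04761841247963018 [636. 142.]
ears 485 [ 0.4599 -0.3661] [0.007  0.0299] 2.2 0.056112555536857026 [276. 221.]
ears 484 [ 0.5126 -0.3642] [0.0069 0.0299] 2.0 0.0562012865459771 [353. 221.]
plate 981 [ 0.7005 -0.3004] [0.0203 0.0471] 1.9 0.022260430393567836 [615. 129.]
plate 10899 [ 0.4863 -0.3655] [0.0602 0.1219] 2.1 0.020484039189335803 [315. 201.]
plate 107 [ 0.463  -0.3655] [0.0059 0.0303] 13.5 0.021319480564188677 [282. 203.]
plate 6203 [ 0.6822 -0.4034] [0.0903 0.0615] 42.2 0.02927113207770465 [561. 262.]
plate 684 [ 0.4186 -0.6181] [0.0724 0.0082] 11.9 0.019403212816109867 [228. 467.]
99 [ 0.5936 -0.1276] [0.07   0.0105] 12.615496635437012 0.07442650780569171
297 [ 0.5671 -0.0049] [0.037  0.0677] 13.450236320495605 0.07090277654067817
99 [0.5531 0.0591] [0.0361 0.0289] 10.935188293457031 0.07127304815517244
sled_eye [320.0, 254.9] 0.73 [0.5484 0.0491 0.07  ]
lock_hole [304.6, 257.7] 0.74 [0.5458 0.0944 0.032 ]
lock_hole [328.9, 197.2] 0.16 [0.727 0.023 0.032]
```

Cover lies level at (0.486, -0.366) on the cardboard, and its ears are free. Next, the sled.

```bash
python3 plan.py .6028 -.1727 .17 12.1 55
```

```text
[[[37.6, 24.8, 1.3, 0, 0, -0.0342],[36.7, 26.1, 1.3, 0, 0, -0.0342],[35.8, 27.3, 1.3, 0, 0, -0.0342],[34.8, 28.5, 1.3, 0, 0, -0.0342],[33.8, 29.7, 1.3, 0, 0, -0.0342]]]
```

{"api": "apply_moves", "payload": {"rows": [[[38,25,1,0,0,-0.034],[37,26,1,0,0,-0.034],[36,27,1,0,0,-0.034],[35,28,1,0,0,-0.034],[34,30,1,0,0,-0.034]]], "jaw": 0}}

```text
t: 11.48
ee_pos: [0.6028, -0.1707, 0.1708]
tcp_rot: [[-0.209, 0.978, -0.003], [0.978, 0.209, 0.0], [0.001, -0.002, -1.0]]
wrist_force: [-1.0, -0.4, 0.5]
gripper_width: 0.0
finger_force: 0.0
```

{"api": "apply_moves", "payload": {"rows": [[[0,0,10,0,0,0],[0,0,40,0,0,0],[0,0,40,0,0,0],[0,0,28,0,0,0],[0,0,0,0,0,0]]]}}

```text
t: 12.1
ee_pos: [0.6004, -0.1727, 0.0514]
tcp_rot: [[-0.207, 0.978, -0.006], [0.978, 0.207, 0.001], [0.002, -0.006, -1.0]]
wrist_force: [0.5, 0.3, 0.2]
gripper_width: -0.0004
finger_force: 0.0
```

Run:
```python
from plan import *
o=sensors.get_obs(); p=o["ee_pos"]-np.array([.5605,.0248,0]); print(o["ee_pos"],rotz(o["tcp_rot"]),"dock",p[0]*.9778+p[1]*.2096,-p[0]*.2096+p[1]*.9778,o["gripper_width"])
plan([.5895,-.1105,.05],12.1,maxmm=20)
```

```text
[ 0.60038398 -0.17270042  0.05136618] 11.948894544218517 dock -0.002397535535841551 -0.20147559023314357 -0.00044162710295642896
[[[15.8, 0.6, 0.3, 0, 0, -0.0007],[15.8, 0.6, 0.3, 0, 0, -0.0007],[15.8, 0.6, 0.3, 0, 0, -0.0007],[15.8, 0.6, 0.3, 0, 0, -0.0007]]]
```

{"api": "apply_moves", "payload": {"rows": [[[15,0.5,0,0,0,0],[15,0.5,0,0,0,0],[12,0.5,0,0,0,0],[12,0.5,0,0,0,0],[10,0,0,0,0,0]]]}}

```text
t: 12.72
ee_pos: [0.5915, -0.1087, 0.0551]
tcp_rot: [[-0.209, 0.978, 0.001], [0.978, 0.209, -0.001], [-0.001, 0.001, -1.0]]
wrist_force: [-1.4, -5.1, 1.7]
gripper_width: 0.0001
finger_force: 2.1
```

{"api": "apply_moves", "payload": {"rows": [[[4,0,0,0,0,0],[3,0,0,0,0,0],[2,0,0,0,0,0],[1,0,0,0,0,0],[0,0,0,0,0,0]]]}}

```text
t: 13.35
ee_pos: [0.5904, -0.1018, 0.0546]
tcp_rot: [[-0.206, 0.978, 0.002], [0.978, 0.206, -0.003], [-0.003, 0.002, -1.0]]
wrist_force: [0.3, -8.9, 1.0]
gripper_width: 0.0001
finger_force: 4.7
```

{"api": "apply_moves", "payload": {"rows": [[[2,0,0,0,0,0],[2,0,0,0,0,0],[1,0,0,0,0,0],[1,0,0,0,0,0],[0,0,0,0,0,0]]]}}

```text
t: 13.98
ee_pos: [0.5904, -0.1017, 0.0548]
tcp_rot: [[-0.202, 0.979, 0.006], [0.979, 0.202, -0.009], [-0.01, 0.004, -1.0]]
wrist_force: [4.0, -25.8, -4.2]
gripper_width: 0.0002
finger_force: 12.9
```

{"api": "apply_moves", "payload": {"rows": [[[1,0,0,0,0,0],[1,0,0,0,0,0],[0,0,0,0,0,0]]]}}

```text
t: 14.35
ee_pos: [0.5904, -0.1017, 0.0549]
tcp_rot: [[-0.2, 0.98, 0.008], [0.98, 0.201, -0.011], [-0.012, 0.005, -1.0]]
wrist_force: [4.9, -31.3, -6.3]
gripper_width: -0.0001
finger_force: 15.7
```

{"api": "apply_moves", "payload": {"rows": [[[-10,0,0,0,0,0],[-25,0,0,0,0,0],[0,0,-50,0,0,0],[0,0,-60,0,0,0],[0,0,-50,0,0,0]]]}}

```text
t: 14.98
ee_pos: [0.5952, -0.1247, 0.2162]
tcp_rot: [[-0.209, 0.978, 0.0], [0.978, 0.209, 0.001], [0.001, 0.0, -1.0]]
wrist_force: [1.8, 0.4, -0.3]
gripper_width: -0.0
finger_force: 0.0
```

Run:
```python
from plan import *
np.set_printoptions(precision=4,suppress=True)
O=np.array([.5605,.0248]); X=np.array([.9778,.2096]); Y=np.array([-.2096,.9778])
c=cam("top"); im,D=optics.snapshot("top"); cv2.imwrite("pics/t4.png",cv2.resize(im[210:330,150:410],(780,360),interpolation=3))
P=cloud(c,D);Z=P[...,2]
m=((Z>.06)&(Z<.08)&(D>0)); m[:, :280]=0; m[:,420:]=0; m[:200]=0; m[310:]=0
n,l,s,ce=cv2.connectedComponentsWithStats(m.astype(np.uint8))
for i in range(1,n):
    if s[i,4]>12:
        q=P[l==i]; r=cv2.minAreaRect(q[:,:2].astype(np.float32)); d=np.array(r[0])-O; print(s[i,4],np.round(r[0],4),"dock",d@X,d@Y,np.round(r[1],4),r[2],np.median(q[:,2]))
for q in ["sled_eye","sled_push"]:
    for r in spotter.spot_point("top",q)[:2]: print(q,r["pixel"],r["conf"],at_z(c,r["pixel"],.07 if q=="sled_eye" else .06))
plan([.4746,.4078,.22],2,maxmm=60)
```

```text
58 [ 0.5958 -0.0842] dock 0.011651959244270326 -0.11399832397736549 [0.0482 0.0097] 11.915760040283203 0.07439483842509109
103 [0.5632 0.0138] dock 0.00031982794191360653 -0.011340198535099029 [0.0369 0.0218] 13.245774269104004 0.07094459895358242
291 [0.5494 0.0787] dock 0.0003937330761146565 0.05501723142825126 [0.037  0.0725] 12.942760467529297 0.0708312307921286
sled_eye [303.2, 253.9] 0.82 [0.5514 0.0966 0.07  ]
sled_eye [463.6, 280.6] 0.74 [ 0.4748 -0.3522  0.07  ]
[[[54.6, -0.8, -0.3, 0, 0, 0.0176],[54.6, -1.7, -0.3, 0, 0, 0.0176],[54.6, -2.7, -0.3, 0, 0, 0.0176],[54.5, -3.6, -0.3, 0, 0, 0.0176],[54.5, -4.6, -0.3, 0, 0, 0.0176]]]
[[[54.4, -5.6, -0.3, 0, 0, 0.0176],[54.3, -6.5, -0.3, 0, 0, 0.0176],[54.1, -7.5, -0.3, 0, 0, 0.0176],[54.0, -8.4, -0.3, 0, 0, 0.0176],[53.8, -9.4, -0.3, 0, 0, 0.0176]]]
```

View pics/t4.png

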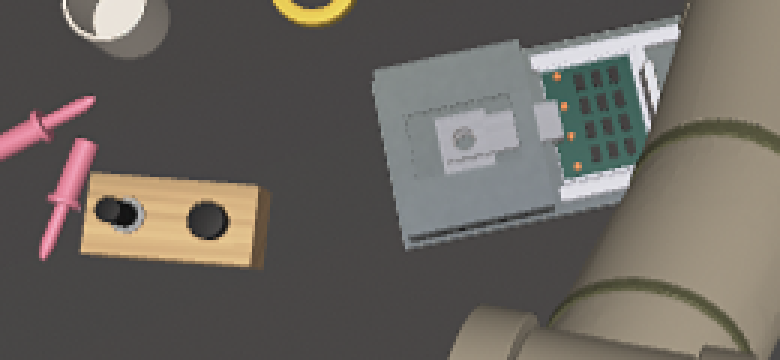

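The picture shows the sled pushed in with the eye in the bay at about (465,138), and the pin still in its stand at (118,212). The pink pins have toppled on the bench; neither is in the way. I'll look from above with the wrist camera to check whether the sled is fully home.

{"api": "apply_moves", "payload": {"rows": [[[55,0,0,0,0,0],[55,0,0,0,0,0],[55,0,0,0,0,0],[50,0,0,0,0,0],[0,0,0,0,0,0]]], "jaw": 100}}

```text
t: 15.75
ee_pos: [0.5485, 0.0899, 0.2126]
tcp_rot: [[-0.216, 0.976, -0.003], [0.976, 0.216, 0.001], [0.002, -0.003, -1.0]]
wrist_force: [-0.3, 0.5, 0.6]
gripper_width: 0.0852
finger_force: 0.0
```

Run:
```python
from plan import *
np.set_printoptions(precision=4,suppress=True)
O=np.array([.5605,.0248]); X=np.array([.9778,.2096]); Y=np.array([-.2096,.9778])
dk=lambda w:(np.array([(w[:2]-O)@X,(w[:2]-O)@Y]))
o=sensors.get_obs(); print(o["ee_pos"],rotz(o["tcp_rot"]))
c=cam("wrist"); im,D=optics.snapshot("wrist"); cv2.imwrite("pics/w5.png",im); np.save("pics/w5.npy",D)
P=cloud(c,D);Z=P[...,2]
for nm,lo,hi in [("tongue/plate",.063,.08),("housing",.081,.09)]:
    m=((Z>lo)&(Z<hi)&(D>0)).astype(np.uint8); n,l,s,ce=cv2.connectedComponentsWithStats(m)
    for i in range(1,n):
        if s[i,4]<200: continue
        q=P[l==i]; r=cv2.minAreaRect(q[:,:2].astype(np.float32)); a=(q[:,:2]-O)@Y; print(nm,s[i,4],"dock",dk(np.array(r[0])),np.round(r[1],4),round(r[2],1),np.median(q[:,2]),"yrange",np.percentile(a,[.5,99.5]),ce[i].round(0))
for q,z in [("sled_eye",.07),("lock_hole",.032),("sled_push",.06)]:
    for r in spotter.spot_point("wrist",q)[:2]: w=at_z(c,r["pixel"],z); print(q,r["pixel"],round(r["conf"],2),w,"dock",dk(w))
```

```text
[0.5485 0.0899 0.2126] 12.482473093522794
tongue/plate 4572 dock [-0.      0.0532] [0.036  0.0764] 12.2 0.06988053643769508 yrange [0.0155 0.0912] [317. 237.]
tongue/plate 788 dock [-0.0002 -0.0159] [0.0357 0.0156] 13.2 0.06992224933592715 yrange [-0.0235 -0.0085] [316. 323.]
tongue/plate 1551 dock [ 0.0004 -0.1143] [0.0699 0.012 ] 12.2 0.07346692383906257 yrange [-0.1195 -0.1087] [316. 425.]
housing 35306 dock [-0.0001  0.0698] [0.1607 0.1408] 12.2 0.08490458240602722 yrange [0.0007 0.1398] [317. 209.]
sled_eye [315.1, 214.3] 0.76 [0.5445 0.094  0.07  ] dock [-0.0012  0.071 ]
lock_hole [317.3, 202.4] 0.62 [0.546  0.0937 0.032 ] dock [0.0002 0.0704]
sled_push [314.6, 422.6] 0.76 [ 0.5849 -0.0929  0.06  ] dock [-0.0008 -0.1202]
```

View pics/w5.png

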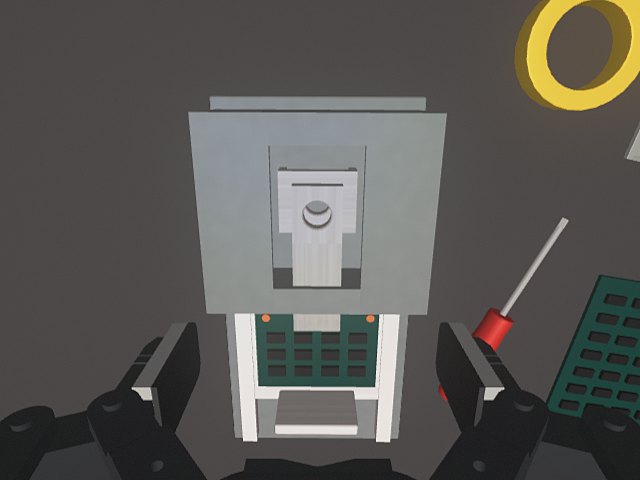

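The wrist view shows the eye at (317,214) in the bay. I'll compare the eye with the flange hole below by depth.

Run:
```python
from plan import *
np.set_printoptions(precision=4,suppress=True,linewidth=200)
O=np.array([.5605,.0248]); X=np.array([.9778,.2096]); Y=np.array([-.2096,.9778])
im=cv2.imread("pics/w5.png"); D=np.load("pics/w5.npy"); c=cam("wrist")
P=cloud(c,D);Z=P[...,2]
print((Z[196:232:2,298:338:2]*1000).round().astype(int))
print(cv2.cvtColor(im,cv2.COLOR_BGR2GRAY)[196:232:2,298:338:2])
def dk(px,z):
    w=at_z(c,px,z)[:2]-O; return np.array([w@X,w@Y])
m=((Z<.060)&(D>0)).astype(np.uint8); n,l,s,ce=cv2.connectedComponentsWithStats(m[190:240,290:345])
for i in range(1,n): print(s[i],ce[i]+[290,190],dk(ce[i]+[290,190],.07))
# predict px rows of hole edges: eye (y) and lock hole
K,R,t=c
def proj(x,y,z):
    w=np.r_[O+x*X+y*Y,z]; q=K@(R@w+t); return q[:2]/q[2]
for y in (.06,.07,.08): print(y,proj(0,y,.07),proj(0,y,.06),proj(0,y,.032))
cv2.imwrite("pics/w5c.png",cv2.resize(im[140:300,260:375],(575,600*4//3)[:1]+(600,),interpolation=3))
```

```text
[[70 69 71 71 71 71 70 71 71 71 71 71 71 71 70 71 70 72 71 71]
 [72 71 71 71 71 71 71 70 71 70 70 72 71 70 71 71 71 71 70 72]
 [71 70 71 70 70 71 71 71 72 71 71 70 71 72 72 72 72 72 72 72]
 [71 70 71 71 72 71 71 71 13 11 12 13 70 71 71 72 71 71 73 71]
 [70 71 70 71 70 70 13 14 11 14 13 13 13 11 71 71 70 70 72 71]
 [71 71 71 70 71 14 14 14 13 14 13 13 13 14 13 71 71 71 73 71]
 [70 70 71 70 29 13 14 13 12 12 12 14 14 13 23 31 70 71 72 72]
 [70 70 71 33 32 28 25 12 14 14 13 14 14 25 29 33 71 70 71 71]
 [70 71 72 33 32 33 31 27 25 23 24 25 27 31 33 33 33 71 71 71]
 [71 71 70 34 33 33 34 32 30 30 31 30 33 33 33 34 33 71 71 70]
 [71 71 69 32 33 34 34 35 34 33 31 33 33 33 31 32 63 72 71 70]
 [71 71 70 64 32 33 33 33 32 34 33 32 33 34 34 33 67 70 71 71]
 [71 70 72 68 60 32 32 32 32 35 33 33 32 34 34 62 71 71 71 71]
 [71 72 71 70 66 61 32 33 33 33 34 33 33 33 63 67 70 70 73 71]
 [70 71 71 71 70 66 62 33 33 33 34 33 61 63 66 70 72 71 70 71]
 [71 70 70 71 71 70 68 65 64 63 64 64 66 69 69 72 70 71 72 72]
 [71 70 70 69 70 72 71 70 70 68 68 69 69 71 71 70 70 72 73 70]
 [71 71 71 70 70 71 70 71 71 
[... 1195 characters left out ...]
]
 [188 187 188 183 140  89  86 137 169 177 178 170 128  87 106 156 187 185 183 189]
 [188 187 188 189 179 149 102  91  91  92  90  90  88 116 163 184 186 186 183 192]
 [188 187 189 188 189 194 173 147 130 127 125 134 158 178 192 187 185 185 185 191]
 [188 187 188 188 188 194 195 185 182 178 176 188 192 195 189 187 183 186 184 192]]
[ 0  0  2 50 84] [290.4048 217.7381] [-0.0181  0.0613]
[ 52   0   3  50 117] [343.2821 216.8974] [0.0194 0.0618]
[ 14  12  27  24 492] [316.7886 213.1606] [0.0006 0.0646]
0.06 [315.9366 219.3751] [316.0017 215.5905] [316.1644 206.1364]
0.07 [315.8793 205.6865] [315.9469 202.288 ] [316.1156 193.8084]
0.08 [315.8208 191.6928] [315.891  188.6983] [316.0659 181.2358]
```

View pics/w5c.png

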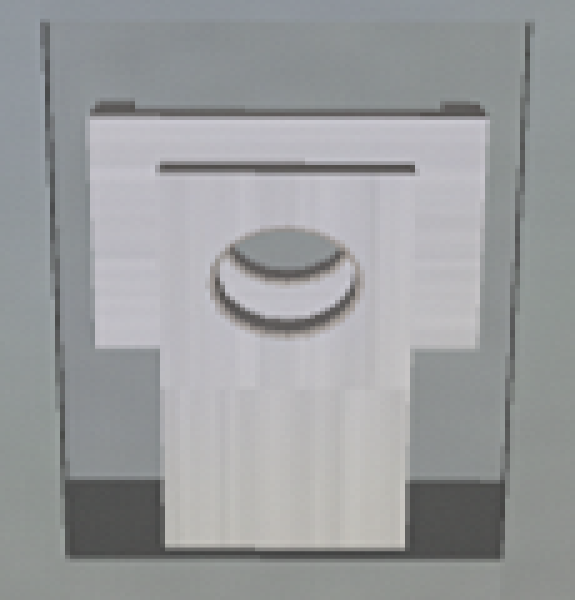

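Eye (row centre about 215, dock y ≈ 0.063) and flange hole (near edge at row ≈ 215, centre y ≈ 0.063) line up within about 1 mm, so the sled is home. The hole is at world (0.548, 0.0866). Now to the pin.

```bash
python3 plan.py .4749 .36 .24 8 60
```

```text
[[[57.2, -3.3, -5.3, 0, 0, 0.0138],[57.2, -4.1, -5.3, 0, 0, 0.0138],[57.1, -4.8, -5.3, 0, 0, 0.0138],[57.0, -5.6, -5.3, 0, 0, 0.0138],[57.0, -6.4, -5.3, 0, 0, 0.0138]]]
```

{"api": "apply_moves", "payload": {"rows": [[[57,-3,-5,0,0,0.014],[57,-4,-5,0,0,0.014],[57,-5,-5,0,0,0.014],[57,-6,-5,0,0,0.014],[57,-6,-5,0,0,0.014]]], "jaw": 100}}

```text
t: 16.58
ee_pos: [0.4755, 0.3608, 0.2393]
tcp_rot: [[-0.136, 0.991, 0.0], [0.991, 0.136, -0.0], [-0.0, 0.0, -1.0]]
wrist_force: [0.7, -0.2, 0.6]
gripper_width: 0.0854
finger_force: 0.0
```

{"api": "apply_moves", "payload": {"rows": [[[0,0,0,0,0,0],[0,0,0,0,0,0]]]}}

```text
t: 16.82
ee_pos: [0.4758, 0.3589, 0.2389]
tcp_rot: [[-0.138, 0.99, -0.0], [0.99, 0.138, -0.001], [-0.001, -0.0, -1.0]]
wrist_force: [-0.0, -0.5, 0.0]
gripper_width: 0.0854
finger_force: 0.0
```

Run:
```python
from plan import *
np.set_printoptions(precision=4,suppress=True)
o=sensors.get_obs(); print(o["ee_pos"],rotz(o["tcp_rot"]))
c=cam("wrist"); im,D=optics.snapshot("wrist"); cv2.imwrite("pics/w6.png",im)
P=cloud(c,D);Z=P[...,2]
for nm,lo,hi in [("tall",.12,.14),("plug",.085,.1),("stand",.061,.068)]:
    m=((Z>lo)&(Z<hi)&(D>0)).astype(np.uint8); n,l,s,ce=cv2.connectedComponentsWithStats(m)
    for i in range(1,n):
        if s[i,4]<80: continue
        q=P[l==i]; r=cv2.minAreaRect(q[:,:2].astype(np.float32)); e=cv2.minEnclosingCircle(q[:,:2].astype(np.float32)); print(nm,s[i,4],np.round(r[0],4),np.round(r[1],4),round(r[2],1),"circ",np.round(e[0],4),round(e[1],4),np.median(q[:,2]),ce[i].round(0))
```

```text
[0.4758 0.3589 0.2389] 7.927925259617934
tall 1269 [0.475  0.4092] [0.0231 0.023 ] 20.2 circ [0.475  0.4092] 0.0119 0.1307472420037926 [329. 154.]
plug 1587 [0.6645 0.428 ] [0.0512 0.0798] 24.1 circ [0.6767 0.4336] 0.0401 0.089435257266056 [593. 153.]
plug 1752 [0.4685 0.3299] [0.035  0.0346] 50.2 circ [0.4685 0.3297] 0.0178 0.0926854026727483 [304. 253.]
plug 1032 [0.5787 0.1454] [0.0725 0.0565] 11.4 circ [0.5784 0.1497] 0.0405 0.08537038790366411 [406. 451.]
plug 86 [0.5264 0.1514] [0.0118 0.0206] 9.1 circ [0.5256 0.1513] 0.0115 0.08529124201365343 [343. 445.]
plug 89 [0.5121 0.1533] [0.0132 0.0232] 79.4 circ [0.512  0.1508] 0.0119 0.08541582156131491 [326. 441.]
plug 152 [0.4688 0.1348] [0.0265 0.0164] 3.4 circ [0.4693 0.1331] 0.0138 0.08531390465954242 [276. 452.]
stand 16037 [0.4718 0.369 ] [0.1604 0.0752] 85.4 circ [0.4716 0.3691] 0.0882 0.06493964845399444 [318. 181.]
stand 502 [0.6509 0.4342] [0.0748 0.027 ] 89.1 circ [0.6644 0.4339] 0.0375 0.06463234243933863 [560. 138.]
stand 261 [0.6985 0.409 ] [0.0438 0.0088] 40.1 circ [0.6957 0.4124] 0.022 0.0641029006491063 [621. 184.]
stand 200 [0.7892 0.2191] [0.0369 0.0034] 88.6 circ [0.7889 0.2191] 0.0186 0.06428414333754881 [634. 402.]
stand 937 [0.5309 0.1616] [0.16   0.0038] 12.2 circ [0.5309 0.1616] 0.0801 0.06443992898214589 [348. 419.]
stand 134 [0.541  0.1139] [0.0355 0.004 ] 11.3 circ [0.5412 0.1128] 0.0179 0.06305746650426688 [347. 458.]
```

View pics/w6.png

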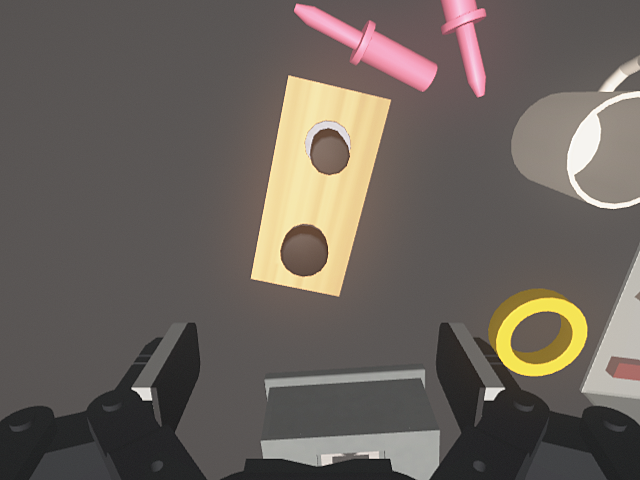

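The wrist view shows the pin at (329,150), the plug at (304,250), and the pink pins lying clear of the stand. Pin axis is (0.475, 0.409). Moving in to grasp it.

```bash
python3 plan.py .475 .4091 .16 8 35
```

```text
[[[16.8, 2.0, 26.4, 0, 0, -0.0008],[16.8, 2.0, 26.4, 0, 0, -0.0008],[16.8, 2.0, 26.4, 0, 0, -0.0008]]]
```

{"api": "apply_moves", "payload": {"rows": [[[17,2,26,0,0,0],[17,2,26,0,0,0],[17,2,26,0,0,0],[0,0,0,0,0,0],[0,0,0,0,0,0]]]}}

```text
t: 17.5
ee_pos: [0.4751, 0.41, 0.1621]
tcp_rot: [[-0.137, 0.991, 0.001], [0.991, 0.137, -0.0], [-0.001, 0.001, -1.0]]
wrist_force: [0.5, -0.1, -0.0]
gripper_width: 0.0853
finger_force: 0.0
```

```bash
python3 plan.py .475 .4091 .092 8 25; python3 -c "
from plan import *
o=sensors.get_obs();print(o['ee_pos'],o['qd'])"
```

```text
[[[-0.3, -0.1, 23.4, 0, 0, -0.0007],[-0.3, -0.1, 23.4, 0, 0, -0.0007],[-0.3, -0.1, 23.4, 0, 0, -0.0007]]]
[0.47511975 0.40998781 0.16210161] [-0.22281284 -0.87416957  0.11321716 -0.29145446 -0.09529181 -0.03103826
 -0.20052369]
```

{"api": "apply_moves", "payload": {"rows": [[[0,0,23,0,0,0],[-0.5,0,24,0,0,0],[-0.5,0,23,0,0,0],[0,0,0,0,0,0],[0,0,0,0,0,0]]]}}

```text
t: 18.12
ee_pos: [0.475, 0.4106, 0.0929]
tcp_rot: [[-0.138, 0.99, 0.001], [0.99, 0.138, 0.001], [0.001, 0.002, -1.0]]
wrist_force: [-0.3, -0.6, 0.2]
gripper_width: 0.0853
finger_force: 0.0
```

{"api": "apply_moves", "payload": {"rows": [[[0,0,0,0,0,0],[0,0,0,0,0,0],[0,0,0,0,0,0],[0,0,0,0,0,0],[0,0,0,0,0,0]]], "jaw": 0, "force": 60}}

```text
t: 18.75
ee_pos: [0.4743, 0.4111, 0.0916]
tcp_rot: [[-0.14, 0.99, 0.0], [0.99, 0.14, 0.0], [0.0, 0.0, -1.0]]
wrist_force: [-0.7, 0.4, 4.2]
gripper_width: 0.0227
finger_force: 58.3
```

{"api": "apply_moves", "payload": {"rows": [[[0,0,0,0,0,0],[0,0,0,0,0,0],[0,0,0,0,0,0]]]}}

```text
t: 19.12
ee_pos: [0.4743, 0.4111, 0.0916]
tcp_rot: [[-0.14, 0.99, 0.0], [0.99, 0.14, 0.0], [0.0, 0.001, -1.0]]
wrist_force: [-0.8, -0.2, 5.6]
gripper_width: 0.0232
finger_force: 58.4
```

{"api": "apply_moves", "payload": {"rows": [[[0,0,-15,0,0,0],[0,0,-30,0,0,0],[0,0,-40,0,0,0],[0,0,-35,0,0,0],[0,0,-10,0,0,0]]]}}

```text
t: 19.75
ee_pos: [0.4746, 0.4112, 0.2238]
tcp_rot: [[-0.139, 0.99, 0.002], [0.99, 0.139, 0.002], [0.002, 0.003, -1.0]]
wrist_force: [0.4, -0.5, -1.2]
gripper_width: 0.0228
finger_force: 58.9
```

Run:
```python
from plan import *
o=sensors.get_obs(); print(o["ee_pos"],o["gripper_width"],o["finger_force"])
# pin axis = TCP + offset; hole (.548,.0866); pin rel TCP in tool frame ~ x -1.9mm
plan([.548-.0003,.0866+.0019,.215],8,maxmm=50)
```

```text
[0.47460951 0.41124951 0.22377662] 0.022815591693467842 58.87185573577881
[[[-47.1, 3.9, 1.3, 0, 0, 0.0],[-47.1, 3.9, 1.3, 0, 0, 0.0],[-47.1, 3.9, 1.3, 0, 0, 0.0],[-47.1, 3.9, 1.3, 0, 0, 0.0],[-47.1, 3.9, 1.3, 0, 0, 0.0]]]
[[[-47.1, 3.9, 1.3, 0, 0, 0.0],[-47.1, 3.9, 1.3, 0, 0, 0.0]]]
```

{"api": "apply_moves", "payload": {"rows": [[[-47,4,1,0,0,0],[-47,4,1,0,0,0],[-47,4,1,0,0,0],[-47,4,1,0,0,0],[-47,4,1,0,0,0]]]}}

```text
t: 20.38
ee_pos: [0.5262, 0.1794, 0.2155]
tcp_rot: [[-0.14, 0.99, -0.001], [0.99, 0.14, -0.001], [-0.001, -0.001, -1.0]]
wrist_force: [0.4, 0.3, -2.6]
gripper_width: 0.0225
finger_force: 58.8
```

{"api": "apply_moves", "payload": {"rows": [[[-47,4,1,0,0,0],[-47,4,1,0,0,0],[0,0,0,0,0,0],[0,0,0,0,0,0]]]}}

```text
t: 20.88
ee_pos: [0.5472, 0.0892, 0.2137]
tcp_rot: [[-0.139, 0.99, -0.001], [0.99, 0.139, -0.0], [0.0, -0.001, -1.0]]
wrist_force: [-0.9, 0.8, -2.0]
gripper_width: 0.023
finger_force: 58.8
```

Run:
```python
from plan import *
np.set_printoptions(precision=4,suppress=True)
o=sensors.get_obs(); p=o["ee_pos"]; print(p,rotz(o["tcp_rot"]))
c=cam("wrist"); im,D=optics.snapshot("wrist"); cv2.imwrite("pics/w7.png",im)
P=cloud(c,D); ok=(D>0)&(np.linalg.norm(P[...,:2]-p[:2],axis=-1)<.035)
for lo,hi in [(.128,.14),(.14,.152),(.152,.17),(.17,.186),(.186,.192),(.192,.21)]:
    m=ok&(P[...,2]>lo)&(P[...,2]<hi); q=P[m]
    if len(q)>15:
        # points expressed rel. TCP in tool axes
        r=(q-p)@o["tcp_rot"]; print(lo,len(q),"tool x range",np.percentile(r[:,0],[2,98])*1000,"tool y",np.percentile(r[:,1],[2,98])*1000)
K,R,t=c
for w in ([.548,.0866,.07],): q=K@(R@np.array(w)+t); print(q[:2]/q[2])
```

```text
[0.5472 0.0892 0.2137] 8.007969102314265
0.14 119 tool x range [-0.5435  5.0095] tool y [-6.7609  6.1481]
0.152 168 tool x range [0.8812 5.1437] tool y [-6.037   5.6273]
0.186 309 tool x range [-0.1548 15.0184] tool y [-16.2523  15.0098]
0.192 2118 tool x range [-2.3376 13.9405] tool y [-15.3973  14.4688]
[319.6106 223.7677]
```

View pics/w7.png

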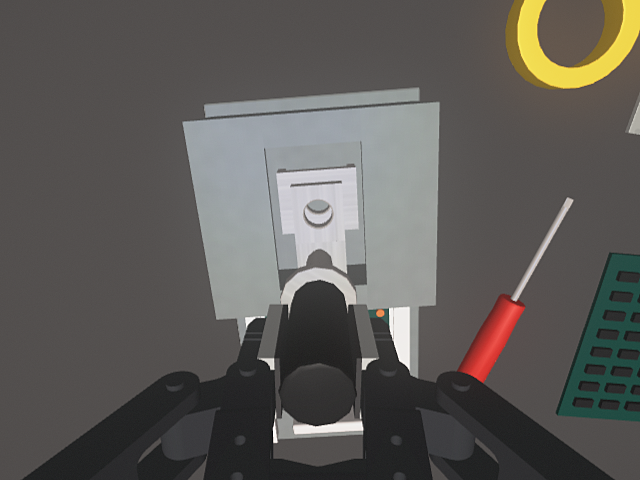

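The wrist view shows the pin upright in the hand, its tip at (320,262), and the eye at (318,213). The row differs from my prediction of 224: the earlier analysis used a later arm pose than its picture. I'll remeasure with a matched pose.

Run:
```python
from plan import *
np.set_printoptions(precision=4,suppress=True,linewidth=180)
O=np.array([.5605,.0248]); X=np.array([.9778,.2096]); Y=np.array([-.2096,.9778])
o=sensors.get_obs(); print(o["ee_pos"],rotz(o["tcp_rot"]))
c=cam("wrist"); im,D=optics.snapshot("wrist"); P=cloud(c,D); Z=P[...,2]
S=np.median([Z[:,u] for u in range(315,322)],axis=0)
print([(v,int(S[v]*1000)) for v in range(196,236)])
print("eye row 213:",(Z[213,298:340]*1000).round().astype(int))
h=Z.copy()
dk=lambda w:(round(float((w[:2]-O)@X),4),round(float((w[:2]-O)@Y),4))
m=((Z>.066)&(Z<.076)&(D>0)).astype(np.uint8)
hole=(1-m)[190:240,295:345]; n,l,s,ce=cv2.connectedComponentsWithStats(hole.astype(np.uint8))
for i in range(1,n):
    if 200<s[i,4]<1500:
        q=(l==i).astype(np.uint8); k=cv2.findContours(q,0,1)[0][0]; e=cv2.fitEllipse(k); ctr=np.array(e[0])+[295,190]; w=at_z(c,ctr,.07); print("hole",s[i],e,ctr,w,dk(w))
Hm=((Z>.081)&(Z<.09)&(D>0)).astype(np.uint8); n,l,s,ce=cv2.connectedComponentsWithStats(Hm); i=1+s[1:,4].argmax(); r=cv2.minAreaRect(P[l==i][:,:2].astype(np.float32)); print("housing",r,dk(np.array(r[0])))
for r in spotter.spot_point("wrist","sled_eye")[:1]: print(r,dk(at_z(c,r["pixel"],.07)))
for v in (208,210,212,214,216): print(v,"z.032",dk(at_z(c,(318,v),.032)))
```

```text
[0.5471 0.09   0.2137] 8.08099264456802
[(196, 70), (197, 69), (198, 69), (199, 69), (200, 70), (201, 69), (202, 12), (203, 11), (204, 12), (205, 11), (206, 12), (207, 12), (208, 11), (209, 12), (210, 11), (211, 12), (212, 23), (213, 27), (214, 30), (215, 31), (216, 31), (217, 32), (218, 32), (219, 31), (220, 32), (221, 31), (222, 31), (223, 31), (224, 32), (225, 61), (226, 63), (227, 65), (228, 68), (229, 69), (230, 69), (231, 70), (232, 69), (233, 70), (234, 70), (235, 69)]
eye row 213: [71 70 70 71 70 70 60 32 31 32 32 32 32 32 33 30 28 29 27 27 28 27 27 27 29 30 31 31 32 33 32 32 31 32 70 70 70 69 70 70 70 71]
hole [  9  12  28  26 565] ((22.652172088623047, 24.160764694213867), (24.969337463378906, 26.986270904541016), 92.38099670410156) [317.6522 214.1608] [0.5456 0.0942 0.07  ] (-0.0, 0.071)
housing ((0.5458329916000366, 0.09301580488681793), (0.160858154296875, 0.14093145728111267), 12.175779342651367) (-0.0, 0.0698)
{'pixel': [319.4, 213.5], 'conf': 0.74} (0.0012, 0.0713)
208 z.032 (-0.0002, 0.0656)
210 z.032 (-0.0003, 0.064)
212 z.032 (-0.0004, 0.0623)
214 z.032 (-0.0005, 0.0607)
216 z.032 (-0.0006, 0.059)
```

Matched-pose result: eye at dock (0, 0.070), which is world (0.5458, 0.0935). The flange hole lines up with it within 1 mm, so the sled is home. The pin axis sits 2 mm behind the TCP along tool x. Correcting the position and descending.

{"api": "apply_moves", "payload": {"rows": [[[5.5,0,0,0,0,0],[0,0,25,0,0,0],[0,0,25,0,0,0],[0,0,0,0,0,0],[0,0,0,0,0,0]]]}}

```text
t: 21.65
ee_pos: [0.5472, 0.0949, 0.1649]
tcp_rot: [[-0.14, 0.99, 0.001], [0.99, 0.14, 0.0], [0.0, 0.001, -1.0]]
wrist_force: [-0.8, -0.8, -0.6]
gripper_width: 0.0227
finger_force: 58.8
```

Run:
```python
from plan import *
o=sensors.get_obs(); print(o["ee_pos"],o["qd"].round(2)); plan([.546,.0955,.145],8,maxmm=10)
```

```text
[0.54724079 0.09492455 0.16494473] [-0.   -0.67  0.23 -0.13 -0.1  -0.24  0.12]
[[[0.4, -0.6, 10.0, 0, 0, 0.0004],[0.4, -0.6, 10.0, 0, 0, 0.0004]]]
```

{"api": "apply_moves", "payload": {"rows": [[[0.5,-1,8,0,0,0],[0,0,8,0,0,0],[0,0,8,0,0,0],[0,0,0,0,0,0]]]}}

```text
t: 22.15
ee_pos: [0.5455, 0.0947, 0.1396]
tcp_rot: [[-0.139, 0.99, -0.001], [0.99, 0.139, -0.0], [-0.0, -0.001, -1.0]]
wrist_force: [0.3, 0.1, -1.9]
gripper_width: 0.0226
finger_force: 58.9
```

{"api": "apply_moves", "payload": {"rows": [[[0,0,5,0,0,0],[0,0,5,0,0,0],[0,0,3,0,0,0],[0,0,0,0,0,0]]]}}

```text
t: 22.65
ee_pos: [0.5457, 0.0948, 0.127]
tcp_rot: [[-0.14, 0.99, -0.0], [0.99, 0.14, -0.0], [-0.0, -0.0, -1.0]]
wrist_force: [0.3, -0.2, -2.2]
gripper_width: 0.0229
finger_force: 58.9
```

{"api": "apply_moves", "payload": {"rows": [[[0,0,5,0,0,0],[0,0,5,0,0,0],[0,0,5,0,0,0],[0,0,5,0,0,0],[0,0,0,0,0,0]]]}}

```text
t: 23.28
ee_pos: [0.5456, 0.0948, 0.1068]
tcp_rot: [[-0.139, 0.99, -0.001], [0.99, 0.139, -0.0], [-0.0, -0.001, -1.0]]
wrist_force: [0.4, 0.1, -1.5]
gripper_width: 0.0232
finger_force: 58.9
```

{"api": "apply_moves", "payload": {"rows": [[[0,0,4,0,0,0],[0,0,3,0,0,0],[0,0,1.5,0,0,0],[0,0,0,0,0,0],[0,0,0,0,0,0]]]}}

```text
t: 23.9
ee_pos: [0.5459, 0.0948, 0.0989]
tcp_rot: [[-0.14, 0.99, 0.0], [0.99, 0.14, 0.0], [0.0, 0.0, -1.0]]
wrist_force: [0.9, -0.4, -2.3]
gripper_width: 0.0224
finger_force: 58.9
```

Free all the way through the flange. The last 2–3 mm go slowly until the collar meets the eye.

{"api": "apply_moves", "payload": {"rows": [[[0,0,1,0,0,0],[0,0,1,0,0,0],[0,0,0,0,0,0]]]}}

```text
t: 24.28
ee_pos: [0.5458, 0.0948, 0.0967]
tcp_rot: [[-0.14, 0.99, -0.0], [0.99, 0.14, -0.0], [-0.0, -0.0, -1.0]]
wrist_force: [-0.0, 0.5, -1.7]
gripper_width: 0.0226
finger_force: 58.9
```

{"api": "apply_moves", "payload": {"rows": [[[0,0,0.5,0,0,0],[0,0,0.5,0,0,0],[0,0,0,0,0,0]]]}}

```text
t: 24.65
ee_pos: [0.5459, 0.0948, 0.0965]
tcp_rot: [[-0.139, 0.99, 0.0], [0.99, 0.139, 0.0], [0.0, 0.0, -1.0]]
wrist_force: [-2.6, 0.3, 8.8]
gripper_width: 0.0222
finger_force: 60.3
```

Collar seated (8.8 N up at TCP z 0.0965, as predicted). Releasing and withdrawing.

{"api": "apply_moves", "payload": {"rows": [[[0,0,0,0,0,0],[0,0,0,0,0,0],[0,0,0,0,0,0],[0,0,0,0,0,0],[0,0,0,0,0,0]]], "jaw": 100}}

```text
t: 25.28
ee_pos: [0.5459, 0.0948, 0.0957]
tcp_rot: [[-0.14, 0.99, 0.0], [0.99, 0.14, -0.0], [-0.0, -0.0, -1.0]]
wrist_force: [-0.3, -0.5, -0.5]
gripper_width: 0.0854
finger_force: 0.0
```

{"api": "apply_moves", "payload": {"rows": [[[0,0,-15,0,0,0],[0,0,-40,0,0,0],[0,0,-50,0,0,0],[-20,0,-20,0,0,0],[-30,0,0,0,0,0]]]}}

```text
t: 25.9
ee_pos: [0.5538, 0.0457, 0.2238]
tcp_rot: [[-0.142, 0.99, 0.004], [0.99, 0.142, 0.001], [0.001, 0.004, -1.0]]
wrist_force: [-0.0, -0.4, -0.4]
gripper_width: 0.0852
finger_force: 0.0
```

{"api": "apply_moves", "payload": {"rows": [[[0,0,0,0,0,0],[0,0,0,0,0,0],[0,0,0,0,0,0],[0,0,0,0,0,0]]]}}

```text
t: 26.4
ee_pos: [0.5527, 0.046, 0.2206]
tcp_rot: [[-0.141, 0.99, -0.0], [0.99, 0.141, -0.0], [0.0, -0.0, -1.0]]
wrist_force: [-0.5, 0.2, 0.3]
gripper_width: 0.0854
finger_force: 0.0
```

Run:
```python
from plan import *
np.set_printoptions(precision=4,suppress=True)
o=sensors.get_obs(); print(o["ee_pos"],o["gripper_width"],o["wrist_force"])
c=cam("wrist"); im,D=optics.snapshot("wrist"); P=cloud(c,D); Z=P[...,2]
for nm,lo,hi in [("handle top",.125,.145),("tongue",.063,.08),("housing",.081,.09)]:
    m=((Z>lo)&(Z<hi)&(D>0)).astype(np.uint8); n,l,s,ce=cv2.connectedComponentsWithStats(m)
    for i in range(1,n):
        if s[i,4]<300: continue
        q=P[l==i]; r=cv2.minAreaRect(q[:,:2].astype(np.float32)); print(nm,s[i,4],np.round(r[0],4),np.round(r[1],4),np.median(q[:,2]))
im,D=optics.snapshot("scene"); cv2.imwrite("pics/s8.png",im)
```

```text
[0.5527 0.046  0.2206] 0.08535571131405852 [-0.4815  0.1927  0.3029]
handle top 1507 [0.5457 0.0929] [0.023  0.0231] 0.13573327244589595
tongue 3694 [0.5491 0.0776] [0.0361 0.0742] 0.07007451643315123
tongue 1015 [0.5636 0.0108] [0.036  0.0177] 0.06987935964405201
tongue 1496 [ 0.5846 -0.087 ] [0.07   0.0114] 0.07385333615319167
housing 39016 [0.5457 0.0932] [0.1608 0.1407] 0.0849021232734438
```

View pics/s8.png

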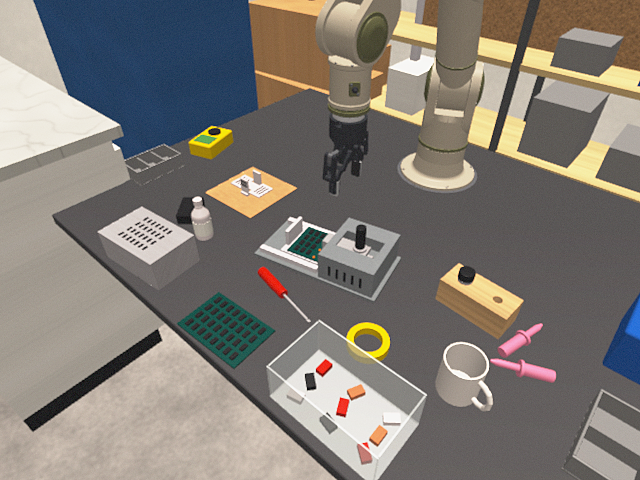

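The final view shows the pin upright in the bay at (361,238), the cover level on the cardboard at (252,187), the plug still in the stand at (466,275), and the bystanders in place. The handle top measures 0.1357 m, against 0.136 expected when seated. Handing in.

```bash
python3 -c "
from plant import job
print(job.finish_job())"
```

```text
the job is handed in; nothing more can be done
None
```

I set the cover level on the cardboard, pushed the sled home against its stop, seated the pin through the eye and flange, and handed the job in. No verdict came back. By my own measurements all of this was in tolerance, and in the final picture the plug and other listed bystanders stand where they were; the two pink look-alike pins had toppled on the bench, cause unknown.

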